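# Unbolt the slatted spares box

### The job

Two low wooden spares boxes stand on the bench, each held shut by a steel barrel bolt: one has a lid of three slats with gaps, the other a plain one-piece plywood lid. Unbolt the slatted one: lift its bolt's ball handle up out of its notch, draw the bolt all the way back out of its keeper, lay the handle down in the rear notch and let go. Leave the plywood box's bolt as it is.

Things in the scene. Friction and masses are not known exactly. Their poses are not given: they have to be found in the camera images.
- slat_box: Fixed wooden box with the three-slat lid, 200 (x) x 270 (y) x 85 mm high; origin under its centre, z up. A bolt runs along y over the lid's middle line, its axis 20 mm above the lid, keeper at the +y end. A notched guard stands 18 to 32 mm to the -x side of the axis, its top 12 mm above the axis. Rod guides and keeper are 26 mm wide, tops 13 mm above the axis.
- slat_hub (a point): Point on the slatted box's bolt axis (steel rod 16 mm thick) where the handle joins it, 105 mm above the bench; at the box's middle in its y when home. It slides with the bolt but does not turn with the handle. Its axes are the box's: z up, +y towards the keeper, so the bolt is drawn out along -y; the handle lies to the -x side, roughly towards the robot.
- slat_knob (a point): Centre of the 24 mm steel ball on the handle of the slatted box's bolt, 60 mm from slat_hub, square to the bolt; stem 9 mm thick. Down in a notch the handle slopes 12 degrees up from level: the ball's centre is then 59 mm to the -x side of the hub and 12 mm above it (32 mm above the lid, about 117 mm above the bench). The point turns with the handle.
- slat_bolt (a joint): How far the slatted box's bolt is drawn out, in m: 0 fully home, 0.055 fully back at its stop; at the start 0 to 0.008. About 2 N of friction; it stays where left. With the handle down the guard stops it beyond 0.010; the handle can lie in the rear notch from 0.045 to 0.055.
- slat_handle (a joint): Angle of the slatted box's handle above its rest in the notch, in rad: 0 down (12 degrees above level), swings up about the bolt's axis (towards and over it) to at most 1.4. It clears the guard from about 0.6. It swings freely and falls by its own weight when let go; between the notches it rests on top of the guard.
- ply_knob (a point): Centre of the steel ball of the same kind of bolt on the other box, of the same size, with the one-piece plywood lid. To be left alone.

How it is judged:
On the way, in this order (a step that is already met when the one before it is completed fails the run):
1. the handle is lifted out of its notch while the bolt is still home (value of joint slat_handle above 0.45 rad and value of joint slat_bolt below 0.02 m).
2. the bolt is drawn back (value of joint slat_bolt above 0.042 m), for 0.1 s.
At the end, for the whole second after the job is handed in: The slatted box's bolt is drawn back at least 42 mm of its 55 mm, its handle lies down in the rear notch (within 0.25 rad of its rest), and the plywood box's bolt was not shifted (value of joint slat_bolt above 0.042 m and value of joint slat_handle below 0.25 rad); the robot touches nothing.
It fails at once if the ball handle of the plywood box's bolt is moved more than 15 mm (distance of ply_knob from where it was at the start of the episode above 0.015 m).
It also fails if it takes over 40 s, if anything falls off the work surface, if the arm or the gripper's body presses on something with over 40 N, if the wrist force passes 120 N, or if a joint passes its speed limit or range.

### The arm

A 7-joint arm with a two-finger parallel gripper is mounted at the origin on the work surface. World frame = base frame: x ahead of the robot, y to its left, z up, the work surface at z = 0. Lengths are in m, angles in rad, forces in N, time in s.
With the tool pointing down it reaches from about 0.425 to 0.875 m from the base axis. Payload 4.7 kg.
Tool frame: the origin (TCP) lies at the very end of the fingers, on their centre line; the grasp point (between the pads) lies ctrl.grasp_offset behind it (ctrl.grasp_offset is the distance from the TCP to the grasp point, in m); z points along the fingers, y is the direction in which the jaws open and shut (so a half turn about z gives the same grasp; the last joint's range is limited). The gripper opens to 87 mm and grips with 3 to 60 N. Pads are 19 mm wide; open, the fingers measure 117 mm over their backs; the gripper's body (75 mm by 190 mm) begins 51 mm behind the grasp point.
Start: joints at [-1.164, 0.321, -0.07, 1.45, 0.023, 1.371, -0.057], TCP at [0.249, 0.601, 0.223] pointing down, gripper open.
Joint ranges: [-2.86, 2.86], [-0.3, 2.09], [-1.38, 1.24], [0.06, 2.45], [-1.56, 4.7], [0.09, 2.05], [-2.69, 2.69]. Speed limits (rad/s): [2.57, 2.57, 3.14, 3.14, 3.14, 3.14, 3.14].

### API

Orientations are given as a rotation vector (axis times angle).
In Python, from bench import ctrl gives the robot as it stands.
- The arm moves only by the tool step_arm, never from a script. Its argument "plan" is a list of rows, each an object of numbers: "x", "y", "z": the shift along the tool's x, y, z in m; "wx", "wy", "wz": the turn, a rotation vector about the tool's x, y, z in degrees; "jaw": the closure, from -1 (fully open) to 1 (shut). In form: [{"x": .., "y": .., "z": .., "wx": .., "wy": .., "wz": .., "jaw": ..}, ...]. A call has 1 to 20 rows; each row is the pose to reach, as a shift and turn from the pose commanded when the call began, along the tool's axes at that moment; what a row does not reach only later rows make up. A row lasts 1/10 s, in which the tool goes at most 50 mm and 8.59 degrees, less where a joint would pass 70% of its speed; a pose out of reach is approached as far as the arm can. A call with a gripper value outside its range is refused whole. The fingers move at their own pace and stop on an object; "newtons" is the grip in N (left out, the last holds). Time passes only in rows, so rows that repeat a pose let the fingers close. It gives the time, the measured TCP pose, the force and the opening at its end, in the units of the state.
- ctrl.get_state(): the state, without advancing time (a new reading comes with each control period).
- ctrl.get_image(name): name is "side" or "top" or "wrist"; returns the picture (480x640x3 uint8, blue, green, red); there is no depth.
- ctrl.camera_params(name): a dict with "camera_matrix" (3x3 intrinsics, pixels), "rvec" (rotation vector, rad) and "tvec" (3), from world to camera coordinates, as OpenCV has them; the wrist camera has in their place "tool_from_camera" (4x4, takes a point from camera to tool coordinates, whose origin is the TCP and whose axes are the flange's). Camera axes: x right, y down, z forward; pixel columns grow to the right and rows downward; lengths in m; the calibration is good to about 2 mm. The wrist camera is an equidistant fisheye: a pixel r from the principal point sees the ray r / f radians off the axis. A picture is of the moment at which its call begins: read the wrist's pose just before it. camera_params takes no time and is no camera call.
- ctrl.close_job(): hands the job in, once; it reports no verdict.
The state is a dict: "time": time; "joint_positions": joint angles; "qd": joint speeds; "joint_torque": joint torques, N m; "position": TCP position; "tool_rot": TCP orientation; "ft_force": force on the tool from outside, world axes, zero at the start; "torque": the same for the moment, N m; "grip_width": opening from 0.0 (shut) to 1.0 (fully open).
Only numpy, scipy, OpenCV 4.12 (cv2) and the standard library are available. Lean on these libraries where they do the work, as an engineer would, in place of code of your own. Each camera call takes 0.05 s, during which the arm holds its last target. There are 200 camera calls.

## Working session

There is one attempt and no reset: what is moved stays moved. The work goes in short steps, Python scripts to look and compute and a tool call to move; the robot and the scene stay as the last step left them, time stands still between calls to the robot, and variables do not carry over. Pictures are saved under pics/ and viewed, about 8 in all and at most 12, crops included, and the job is handed in when it is done.

Besides the shell and the picture viewer there is one more tool, called after "Request:" as name(argument=value, ...), one argument or row to a line, values as JSON. step_arm: Moves the arm, as the interface text tells. Its arguments: {"type":"object","properties":{"plan":{"type":"array"},"newtons":{"type":"number"}},"required":["plan"]}

```bash
mkdir -p pics; cat > h.py <<'E'
import numpy as np, cv2
from bench import ctrl
def cam(n):
    p=ctrl.camera_params(n); K=np.array(p["camera_matrix"],float)
    if n=="wrist": return K,np.array(p["tool_from_camera"])
    return K,cv2.Rodrigues(np.array(p["rvec"],float))[0],np.array(p["tvec"],float).ravel()
def ray(n,u,v):
    K,R,t=cam(n); d=R.T@np.linalg.solve(K,[u,v,1.]); return -R.T@t,d
def onz(n,u,v,z):
    o,d=ray(n,u,v); return o+d*(z-o[2])/d[2]
def proj(n,P):
    K,R,t=cam(n); q=K@(R@np.array(P)+t); return q[:2]/q[2]
def tri(rs):
    A=np.zeros((3,3));b=np.zeros(3)
    for o,d in rs:
        d=d/np.linalg.norm(d);M=np.eye(3)-np.outer(d,d);A+=M;b+=M@o
    return np.linalg.solve(A,b)
def totool(P):
    s=ctrl.get_state();R=cv2.Rodrigues(np.array(s["tool_rot"],float))[0]
    return R.T@(np.array(P)-s["position"])
E
python3 - <<'E'
from h import *
for n in("top","side"):
    cv2.imwrite(f"pics/{n}0.png",ctrl.get_image(n)); print(n,cam(n))
s=ctrl.get_state();print(s["position"],s["tool_rot"],s["time"],s["grip_width"],ctrl.grasp_offset);print(cam("wrist"))
print(cv2.Rodrigues(np.array(s["tool_rot"],float))[0].round(3))
E
```

```text
top (array([[519.64989538,   0.        , 325.59520465],
       [  0.        , 519.64989538, 235.2378654 ],
       [  0.        ,   0.        ,   1.        ]]), array([[ 1.72132809e-02, -9.99850968e-01,  1.32090029e-03],
       [-9.97944337e-01, -1.72619922e-02, -6.17181029e-02],
       [ 6.17317063e-02, -2.55813921e-04, -9.98092747e-01]]), array([8.54996933e-04, 5.80135240e-01, 1.08637275e+00]))
side (array([[469.33599072,   0.        , 320.62815563],
       [  0.        , 469.33599072, 241.5038342 ],
       [  0.        ,   0.        ,   1.        ]]), array([[ 0.83922607, -0.54377242,  0.00333985],
       [-0.4098004 , -0.63647493, -0.65342428],
       [ 0.35743983,  0.54700202, -0.75698452]]), array([-0.47462309,  0.30849607,  0.69811233]))
[0.24867284 0.60003646 0.22157772] [-6.12913589e-01 -3.08097899e+00  2.67133210e-03] 0.1 1.002055072483376 0.0187
(array([[371.64829954,   0.        , 313.96521414],
       [  0.        , 371.64829954, 247.41012241],
       [  0.        ,   0.        ,   1.        ]]), array([[ 1.21923566e-03, -9.63366892e-01, -2.68184162e-01,
         7.49026765e-02],
       [ 9.99999062e-01,  1.34199509e-03, -2.74435027e-04,
         6.41910389e-04],
       [ 6.24283449e-04, -2.68183576e-01,  9.63367624e-01,
        -1.62114607e-01],
       [ 0.00000000e+00,  0.00000000e+00,  0.00000000e+00,
         1.00000000e+00]]))
[[-0.924  0.383 -0.001]
 [ 0.383  0.924 -0.002]
 [-0.    -0.002 -1.   ]]
```

View pics/top0.png

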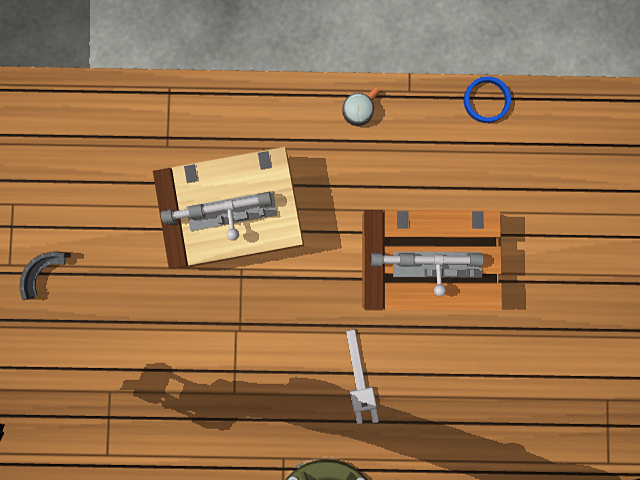

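View pics/side0.png

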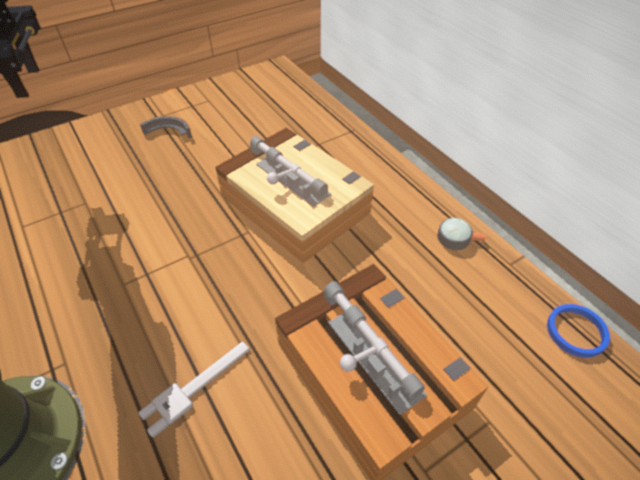

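The top view shows the slatted box at right, with its ball at about (440,290) and its rod from (375,259) to (483,259). The plywood box's ball is at (232,234). In the side view the slatted ball is at about (348,362).

```bash
python3 - <<'E'
from h import *
est={}
for n,(u,v),r in(("top",(440,290),6),("side",(348,362),8)):
    g=cv2.imread(f"pics/{n}0.png"); s=g.max(2).astype(int)-g.min(2)
    m=((s<30)&(g.min(2)>70)).astype(np.uint8)
    c=m[v-14:v+15,u-14:u+15]; c=cv2.morphologyEx(c,cv2.MORPH_OPEN,cv2.getStructuringElement(cv2.MORPH_ELLIPSE,(r+1,r+1)))
    _,_,st,ce=cv2.connectedComponentsWithStats(c); k=1+st[1:,4].argmin() if len(st)>2 else 1
    print(n,st[1:],ce[1:]+[u-14,v-14]); d=[np.hypot(*(x-14)) for x in ce[1:]]; est[n]=ce[1+int(np.argmin(d))]+[u-14,v-14]
P=tri([ray(n,*est[n]) for n in est]); print("knob",P,[proj(n,P)-est[n] for n in est], "top@.117",onz("top",*est["top"],.117))
# rod direction + box edge
g=cv2.imread("pics/top0.png"); s=g.max(2).astype(int)-g.min(2)
m=((s<30)&(g.min(2)>70)); 
pts=[]
for u in range(380,480,4):
    v=np.where(m[250:270,u])[0]+250
    if len(v): pts.append((u,v.min()))
vx,vy,x0,y0=cv2.fitLine(np.float32(pts),cv2.DIST_HUBER,0,.01,.01).ravel();print(vx,vy,pts[::4])
a=onz("top",380,y0+vy/vx*(380-x0),.11);b=onz("top",480,y0+vy/vx*(480-x0),.11);d=a-b;print("yaw deg",np.degrees(np.arctan2(-d[0],d[1])),a,b)
for c in((363,210),(364,309),(500,211),(501,310)):print(c,onz("top",*c,.085))
E
```

```text
top [[  8   7  12  13 115]] [[439.35652174 289.48695652]]
side [[  7   0  22  23 374]] [[352.02673797 358.67379679]]
knob [ 0.47688056 -0.20985614  0.12542457] [array([ 1.14110336, -1.73407882]), array([-2.81780076,  0.14613411])] top@.117 [ 0.47322747 -0.20954606  0.117     ]
1.0 0.0 [(380, np.int64(254)), (396, np.int64(252)), (412, np.int64(252)), (428, np.int64(252)), (444, np.int64(252)), (460, np.int64(252)), (476, np.int64(252))]
yaw deg 0.9885320930516077 [ 0.54352633 -0.09541683  0.11      ] [ 0.54688136 -0.28985674  0.11      ]
(363, 210) [ 0.62779386 -0.06311774  0.085     ]
(364, 309) [ 0.43099947 -0.06761008  0.085     ]
(500, 211) [ 0.63054442 -0.33745705  0.085     ]
(501, 310) [ 0.43367303 -0.33874631  0.085     ]
```

```bash
python3 - <<'E'
from h import *
for P in((.42,.35,.23),(.5,.05,.23),(.473,-.2095,.2)):print(P,totool(P).round(4))
E
```

```text
(0.42, 0.35, 0.23) [-0.254  -0.1654 -0.0081]
(0.5, 0.05, 0.23) [-0.4427 -0.412  -0.0077]
(0.473, -0.2095, 0.2) [-0.5171 -0.662   0.0228]
```

Request:
step_arm(
  plan=[
    {"x": -0.05, "y": -0.033, "z": -0.005},
    {"x": -0.09, "y": -0.06, "z": -0.008},
    {"x": -0.13, "y": -0.085, "z": -0.008},
    {"x": -0.17, "y": -0.11, "z": -0.008},
    {"x": -0.21, "y": -0.137, "z": -0.008},
    {"x": -0.254, "y": -0.165, "z": -0.008},
    {"x": -0.28, "y": -0.2, "z": -0.008, "wz": -4},
    {"x": -0.307, "y": -0.235, "z": -0.008, "wz": -8},
    {"x": -0.334, "y": -0.27, "z": -0.008, "wz": -12},
    {"x": -0.361, "y": -0.305, "z": -0.008, "wz": -16},
    {"x": -0.388, "y": -0.34, "z": -0.008, "wz": -20},
    {"x": -0.415, "y": -0.376, "z": -0.008, "wz": -23.4},
    {"x": -0.443, "y": -0.412, "z": -0.008, "wz": -23.4},
    {"x": -0.455, "y": -0.455, "z": -0.004, "wz": -23.4},
    {"x": -0.468, "y": -0.498, "z": 0.0, "wz": -23.4},
    {"x": -0.48, "y": -0.54, "z": 0.005, "wz": -23.4},
    {"x": -0.493, "y": -0.582, "z": 0.01, "wz": -23.4},
    {"x": -0.505, "y": -0.625, "z": 0.015, "wz": -23.4},
    {"x": -0.517, "y": -0.662, "z": 0.023, "wz": -23.4},
    {"x": -0.517, "y": -0.662, "z": 0.023, "wz": -23.4},
  ],
)

```text
validation failed for argument at $.pl...
```

Request:
step_arm(
  plan=[
    {"x": -0.05, "y": -0.033, "z": -0.005, "wx": 0, "wy": 0, "wz": 0, "jaw": -1},
    {"x": -0.09, "y": -0.06, "z": -0.008, "wx": 0, "wy": 0, "wz": 0, "jaw": -1},
    {"x": -0.13, "y": -0.085, "z": -0.008, "wx": 0, "wy": 0, "wz": 0, "jaw": -1},
    {"x": -0.17, "y": -0.11, "z": -0.008, "wx": 0, "wy": 0, "wz": 0, "jaw": -1},
    {"x": -0.21, "y": -0.137, "z": -0.008, "wx": 0, "wy": 0, "wz": 0, "jaw": -1},
    {"x": -0.254, "y": -0.165, "z": -0.008, "wx": 0, "wy": 0, "wz": 0, "jaw": -1},
    {"x": -0.28, "y": -0.2, "z": -0.008, "wx": 0, "wy": 0, "wz": -4, "jaw": -1},
    {"x": -0.307, "y": -0.235, "z": -0.008, "wx": 0, "wy": 0, "wz": -8, "jaw": -1},
    {"x": -0.334, "y": -0.27, "z": -0.008, "wx": 0, "wy": 0, "wz": -12, "jaw": -1},
    {"x": -0.361, "y": -0.305, "z": -0.008, "wx": 0, "wy": 0, "wz": -16, "jaw": -1},
    {"x": -0.388, "y": -0.34, "z": -0.008, "wx": 0, "wy": 0, "wz": -20, "jaw": -1},
    {"x": -0.415, "y": -0.376, "z": -0.008, "wx": 0, "wy": 0, "wz": -23.4, "jaw": -1},
    {"x": -0.443, "y": -0.412, "z": -0.008, "wx": 0, "wy": 0, "wz": -23.4, "jaw": -1},
    {"x": -0.455, "y": -0.455, "z": -0.004, "wx": 0, "wy": 0, "wz": -23.4, "jaw": -1},
    {"x": -0.468, "y": -0.498, "z": 0, "wx": 0, "wy": 0, "wz": -23.4, "jaw": -1},
    {"x": -0.48, "y": -0.54, "z": 0.005, "wx": 0, "wy": 0, "wz": -23.4, "jaw": -1},
    {"x": -0.493, "y": -0.582, "z": 0.01, "wx": 0, "wy": 0, "wz": -23.4, "jaw": -1},
    {"x": -0.505, "y": -0.625, "z": 0.015, "wx": 0, "wy": 0, "wz": -23.4, "jaw": -1},
    {"x": -0.517, "y": -0.662, "z": 0.023, "wx": 0, "wy": 0, "wz": -23.4, "jaw": -1},
    {"x": -0.517, "y": -0.662, "z": 0.023, "wx": 0, "wy": 0, "wz": -23.4, "jaw": -1},
  ],
)

```text
time: 2.1
position: [0.4703, -0.2153, 0.1987]
tool_rot: [0.009, -3.14, 0.004]
ft_force: [-0.5, 0.8, 0.7]
grip_width: 0.999
```

```bash
python3 - <<'E'
from h import *
s=ctrl.get_state();cv2.imwrite("pics/w1.png",ctrl.get_image("wrist"));print(s["position"],s["tool_rot"],s["qd"])
E
```

```text
[ 0.47032227 -0.21534625  0.19870369] [ 0.00917526 -3.13954417  0.00414976] [-0.04414692 -0.01379753 -0.08600817  0.0031763  -0.04078023  0.02585078
 -0.06716119]
```

View pics/w1.png

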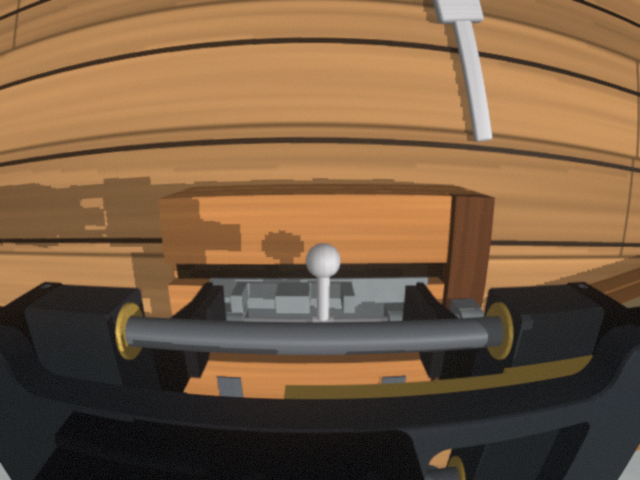

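The wrist view shows the slatted box's ball at about (323,261), centred between the fingers.

```bash
cat >> h.py <<'E'
def wray(u,v,s):
    K,T=cam("wrist"); d=np.array([(u-K[0,2])/K[0,0],(v-K[1,2])/K[1,1]]); th=np.hypot(*d)
    c=np.r_[d/th*np.sin(th),np.cos(th)]; R=cv2.Rodrigues(np.array(s["tool_rot"],float))[0]
    return R@T[:3,3]+s["position"],R@T[:3,:3]@c
E
python3 - <<'E'
from h import *
s=dict(position=np.array([.47032,-.21535,.1987]),tool_rot=[.009175,-3.13954,.00415])
g=cv2.imread("pics/w1.png"); sa=g.max(2).astype(int)-g.min(2)
m=((sa<30)&(g.min(2)>70)).astype(np.uint8)[238:285,300:347]
m=cv2.morphologyEx(m,cv2.MORPH_OPEN,np.ones((17,17),np.uint8)|1)
y,x=np.nonzero(m);u,v=(x.min()+x.max())/2+300,(y.min()+y.max())/2+238;print(u,v,np.ptp(x),np.ptp(y))
o,d=wray(u,v,s);P=o+d*(.117-o[2])/d[2];print(P)
st=ctrl.get_state();print(st["position"],st["tool_rot"],cv2.Rodrigues(np.array(st["tool_rot"]))[0].round(4));print(totool([P[0],P[1],.117-.0187]))
E
```

```text
323.0 261.0 30 30
[ 0.47308511 -0.20818127  0.117     ]
[ 0.4714746  -0.21184935  0.19885899] [ 1.47578097e-02 -3.13996032e+00  6.77654339e-04] [[-1.0e+00 -9.4e-03 -1.6e-03]
 [-9.4e-03  1.0e+00 -4.0e-04]
 [ 1.6e-03 -4.0e-04 -1.0e+00]]
[-0.00180577  0.00369543  0.10055467]
```

Request:
step_arm(
  plan=[
    {"x": 0, "y": 0.001, "z": 0.03, "wx": 0, "wy": 0, "wz": 0, "jaw": -1},
    {"x": 0, "y": 0.001, "z": 0.06, "wx": 0, "wy": 0, "wz": 0, "jaw": -1},
    {"x": 0, "y": 0.001, "z": 0.08, "wx": 0, "wy": 0, "wz": 0, "jaw": -1},
    {"x": 0, "y": 0.001, "z": 0.093, "wx": 0, "wy": 0, "wz": 0, "jaw": -1},
    {"x": 0, "y": 0.001, "z": 0.1, "wx": 0, "wy": 0, "wz": 0, "jaw": -1},
    {"x": 0, "y": 0.001, "z": 0.1, "wx": 0, "wy": 0, "wz": 0, "jaw": -1},
    {"x": 0, "y": 0.001, "z": 0.1, "wx": 0, "wy": 0, "wz": 0, "jaw": -1},
    {"x": 0, "y": 0.001, "z": 0.1, "wx": 0, "wy": 0, "wz": 0, "jaw": -1},
  ],
  newtons=15,
)

```text
time: 2.95
position: [0.4739, -0.2081, 0.1006]
tool_rot: [-0.025, 3.14, -0.0]
ft_force: [-0.6, -0.0, 0.4]
grip_width: 0.999
```

```bash
python3 - <<'E'
from h import *
cv2.imwrite("pics/w2.png",ctrl.get_image("wrist"));s=ctrl.get_state()
print(s["position"],s["ft_force"],totool([.4731,-.2085,.117]))
E
```

```text
[ 0.47383632 -0.20813534  0.10053686] [-0.11849308 -0.40230344  0.1010222 ] [ 0.00071031 -0.0003555  -0.01646448]
```

View pics/w2.png

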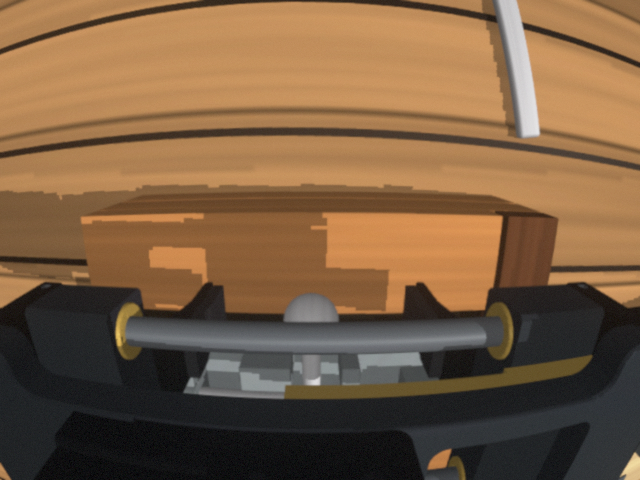

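The ball sits at about (311,318), between the fingers (inner edges near 215 and 413), so the jaws can close now.

Request:
step_arm(
  plan=[
    {"x": 0, "y": 0, "z": 0.002, "wx": 0, "wy": 0, "wz": 0, "jaw": 0},
    {"x": 0, "y": 0, "z": 0.002, "wx": 0, "wy": 0, "wz": 0, "jaw": 1},
    {"x": 0, "y": 0, "z": 0.002, "wx": 0, "wy": 0, "wz": 0, "jaw": 1},
    {"x": 0, "y": 0, "z": 0.002, "wx": 0, "wy": 0, "wz": 0, "jaw": 1},
    {"x": 0, "y": 0, "z": 0.002, "wx": 0, "wy": 0, "wz": 0, "jaw": 1},
    {"x": 0, "y": 0, "z": 0.002, "wx": 0, "wy": 0, "wz": 0, "jaw": 1},
    {"x": 0, "y": 0, "z": 0.002, "wx": 0, "wy": 0, "wz": 0, "jaw": 1},
    {"x": 0, "y": 0, "z": 0.002, "wx": 0, "wy": 0, "wz": 0, "jaw": 1},
    {"x": 0, "y": 0, "z": 0.002, "wx": 0, "wy": 0, "wz": 0, "jaw": 1},
    {"x": 0, "y": 0, "z": 0.002, "wx": 0, "wy": 0, "wz": 0, "jaw": 1},
    {"x": 0, "y": 0, "z": 0.002, "wx": 0, "wy": 0, "wz": 0, "jaw": 1},
    {"x": 0, "y": 0, "z": 0.002, "wx": 0, "wy": 0, "wz": 0, "jaw": 1},
  ],
  newtons=15,
)

```text
time: 4.2
position: [0.4731, -0.2084, 0.0976]
tool_rot: [-0.024, 3.141, -0.001]
ft_force: [0.6, -2.1, -0.8]
grip_width: 0.258
```

Request:
step_arm(
  plan=[
    {"x": -0.001, "y": 0, "z": -0.004, "wx": 0, "wy": 0, "wz": 0, "jaw": 1},
    {"x": -0.0023, "y": 0, "z": -0.008, "wx": 0, "wy": 0, "wz": 0, "jaw": 1},
    {"x": -0.004, "y": 0, "z": -0.012, "wx": 0, "wy": 0, "wz": 0, "jaw": 1},
    {"x": -0.0057, "y": 0, "z": -0.0157, "wx": 0, "wy": 0, "wz": 0, "jaw": 1},
    {"x": -0.008, "y": 0, "z": -0.0193, "wx": 0, "wy": 0, "wz": 0, "jaw": 1},
    {"x": -0.0102, "y": 0, "z": -0.0228, "wx": 0, "wy": 0, "wz": 0, "jaw": 1},
    {"x": -0.0128, "y": 0, "z": -0.026, "wx": 0, "wy": 0, "wz": 0, "jaw": 1},
    {"x": -0.0155, "y": 0, "z": -0.0292, "wx": 0, "wy": 0, "wz": 0, "jaw": 1},
    {"x": -0.0187, "y": 0, "z": -0.032, "wx": 0, "wy": 0, "wz": 0, "jaw": 1},
    {"x": -0.0218, "y": 0, "z": -0.0348, "wx": 0, "wy": 0, "wz": 0, "jaw": 1},
    {"x": -0.0253, "y": 0, "z": -0.0372, "wx": 0, "wy": 0, "wz": 0, "jaw": 1},
    {"x": -0.0287, "y": 0, "z": -0.0395, "wx": 0, "wy": 0, "wz": 0, "jaw": 1},
    {"x": -0.0287, "y": 0, "z": -0.0395, "wx": 0, "wy": 0, "wz": 0, "jaw": 1},
    {"x": -0.0287, "y": 0, "z": -0.0395, "wx": 0, "wy": 0, "wz": 0, "jaw": 1},
  ],
)

```text
time: 5.6
position: [0.5019, -0.2074, 0.1371]
tool_rot: [-0.025, 3.141, 0.0]
ft_force: [-0.2, -1.7, -1.8]
grip_width: 0.261
```

```bash
python3 - <<'E'
from h import *
a=ctrl.get_image("side")[250:480,230:560];b=ctrl.get_image("top")[200:330,340:540]
cv2.imwrite("pics/l3.png",np.hstack([cv2.resize(a,(400,300)),cv2.resize(b,(400,300))]))
s=ctrl.get_state();print(s["position"],s["tool_rot"],s["ft_force"],s["grip_width"])
E
```

```text
[ 0.50173878 -0.20742739  0.13695174] [-2.45914054e-02  3.14143477e+00  2.43574434e-04] [-0.62013831 -0.66820749 -1.1218057 ] 0.25976427087819454
```

View pics/l3.png

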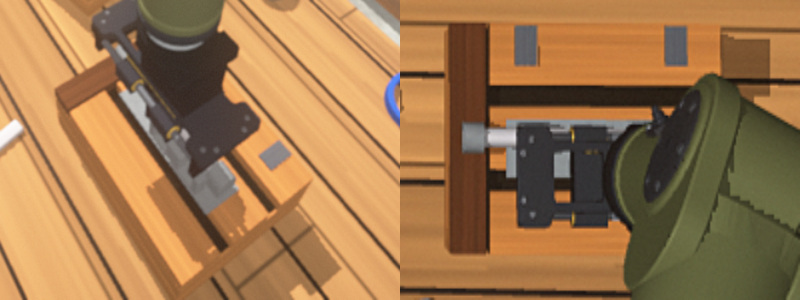

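The jaws still hold the ball (opening 0.26), and the TCP followed the arc with little force. Next I draw the bolt back along -y.

Request:
step_arm(
  plan=[
    {"x": 0, "y": -0.005, "z": 0, "wx": 0, "wy": 0, "wz": 0, "jaw": 1},
    {"x": 0, "y": -0.01, "z": 0, "wx": 0, "wy": 0, "wz": 0, "jaw": 1},
    {"x": 0, "y": -0.015, "z": 0, "wx": 0, "wy": 0, "wz": 0, "jaw": 1},
    {"x": 0, "y": -0.02, "z": 0, "wx": 0, "wy": 0, "wz": 0, "jaw": 1},
    {"x": 0, "y": -0.025, "z": 0, "wx": 0, "wy": 0, "wz": 0, "jaw": 1},
    {"x": 0, "y": -0.03, "z": 0, "wx": 0, "wy": 0, "wz": 0, "jaw": 1},
    {"x": 0, "y": -0.035, "z": 0, "wx": 0, "wy": 0, "wz": 0, "jaw": 1},
    {"x": 0, "y": -0.039, "z": 0, "wx": 0, "wy": 0, "wz": 0, "jaw": 1},
    {"x": 0, "y": -0.042, "z": 0, "wx": 0, "wy": 0, "wz": 0, "jaw": 1},
    {"x": 0, "y": -0.045, "z": 0, "wx": 0, "wy": 0, "wz": 0, "jaw": 1},
    {"x": 0, "y": -0.045, "z": 0, "wx": 0, "wy": 0, "wz": 0, "jaw": 1},
    {"x": 0, "y": -0.045, "z": 0, "wx": 0, "wy": 0, "wz": 0, "jaw": 1},
    {"x": 0, "y": -0.045, "z": 0, "wx": 0, "wy": 0, "wz": 0, "jaw": 1},
  ],
)

```text
time: 7.0
position: [0.5025, -0.2532, 0.1371]
tool_rot: [-0.024, 3.141, -0.002]
ft_force: [0.5, -0.5, -2.4]
grip_width: 0.257
```

I'll feel gently for the stop, so that I know how far the bolt is drawn.

Request:
step_arm(
  plan=[
    {"x": 0, "y": -0.002, "z": 0, "wx": 0, "wy": 0, "wz": 0, "jaw": 1},
    {"x": 0, "y": -0.004, "z": 0, "wx": 0, "wy": 0, "wz": 0, "jaw": 1},
    {"x": 0, "y": -0.006, "z": 0, "wx": 0, "wy": 0, "wz": 0, "jaw": 1},
    {"x": 0, "y": -0.006, "z": 0, "wx": 0, "wy": 0, "wz": 0, "jaw": 1},
    {"x": 0, "y": -0.006, "z": 0, "wx": 0, "wy": 0, "wz": 0, "jaw": 1},
  ],
)

```text
time: 7.5
position: [0.5026, -0.2587, 0.137]
tool_rot: [-0.024, 3.141, -0.0]
ft_force: [-0.6, 1.1, -1.0]
grip_width: 0.259
```

Request:
step_arm(
  plan=[
    {"x": 0, "y": -0.002, "z": 0, "wx": 0, "wy": 0, "wz": 0, "jaw": 1},
    {"x": 0, "y": -0.004, "z": 0, "wx": 0, "wy": 0, "wz": 0, "jaw": 1},
    {"x": 0, "y": -0.004, "z": 0, "wx": 0, "wy": 0, "wz": 0, "jaw": 1},
    {"x": 0, "y": -0.004, "z": 0, "wx": 0, "wy": 0, "wz": 0, "jaw": 1},
  ],
)

```text
time: 7.9
position: [0.5024, -0.2593, 0.1368]
tool_rot: [0.027, -3.14, -0.008]
ft_force: [-3.5, 8.4, 2.8]
grip_width: 0.26
```

The stop is at about y = -0.259. I'll back off to about 51 mm drawn, then lower along the arc.

Request:
step_arm(
  plan=[
    {"x": 0, "y": 0.004, "z": 0, "wx": 0, "wy": 0, "wz": 0, "jaw": 1},
    {"x": 0, "y": 0.008, "z": 0, "wx": 0, "wy": 0, "wz": 0, "jaw": 1},
    {"x": 0, "y": 0.008, "z": 0, "wx": 0, "wy": 0, "wz": 0, "jaw": 1},
    {"x": 0.0034, "y": 0.008, "z": 0.0023, "wx": 0, "wy": 0, "wz": 0, "jaw": 1},
    {"x": 0.0069, "y": 0.008, "z": 0.0047, "wx": 0, "wy": 0, "wz": 0, "jaw": 1},
    {"x": 0.01, "y": 0.008, "z": 0.0075, "wx": 0, "wy": 0, "wz": 0, "jaw": 1},
    {"x": 0.0132, "y": 0.008, "z": 0.0103, "wx": 0, "wy": 0, "wz": 0, "jaw": 1},
    {"x": 0.0159, "y": 0.008, "z": 0.0135, "wx": 0, "wy": 0, "wz": 0, "jaw": 1},
    {"x": 0.0185, "y": 0.008, "z": 0.0167, "wx": 0, "wy": 0, "wz": 0, "jaw": 1},
    {"x": 0.0207, "y": 0.008, "z": 0.0202, "wx": 0, "wy": 0, "wz": 0, "jaw": 1},
    {"x": 0.023, "y": 0.008, "z": 0.0238, "wx": 0, "wy": 0, "wz": 0, "jaw": 1},
    {"x": 0.0247, "y": 0.008, "z": 0.0275, "wx": 0, "wy": 0, "wz": 0, "jaw": 1},
    {"x": 0.0264, "y": 0.008, "z": 0.0315, "wx": 0, "wy": 0, "wz": 0, "jaw": 1},
    {"x": 0.0277, "y": 0.008, "z": 0.0355, "wx": 0, "wy": 0, "wz": 0, "jaw": 1},
    {"x": 0.0287, "y": 0.008, "z": 0.039, "wx": 0, "wy": 0, "wz": 0, "jaw": 1},
    {"x": 0.0287, "y": 0.008, "z": 0.039, "wx": 0, "wy": 0, "wz": 0, "jaw": 1},
    {"x": 0.0287, "y": 0.008, "z": 0.039, "wx": 0, "wy": 0, "wz": 0, "jaw": 1},
  ],
)

```text
time: 9.6
position: [0.4738, -0.2548, 0.098]
tool_rot: [0.025, -3.141, -0.0]
ft_force: [0.3, -1.7, -0.2]
grip_width: 0.256
```

The ball is back at rest height with hardly any force. Next I open the jaws, rise straight up and back away for a look.

Request:
step_arm(
  plan=[
    {"x": 0, "y": 0, "z": 0, "wx": 0, "wy": 0, "wz": 0, "jaw": -1},
    {"x": 0, "y": 0, "z": 0, "wx": 0, "wy": 0, "wz": 0, "jaw": -1},
    {"x": 0, "y": 0, "z": 0, "wx": 0, "wy": 0, "wz": 0, "jaw": -1},
    {"x": 0, "y": 0, "z": 0, "wx": 0, "wy": 0, "wz": 0, "jaw": -1},
    {"x": 0, "y": 0, "z": 0, "wx": 0, "wy": 0, "wz": 0, "jaw": -1},
    {"x": 0, "y": 0, "z": 0, "wx": 0, "wy": 0, "wz": 0, "jaw": -1},
    {"x": 0, "y": 0, "z": 0, "wx": 0, "wy": 0, "wz": 0, "jaw": -1},
    {"x": 0, "y": 0, "z": 0, "wx": 0, "wy": 0, "wz": 0, "jaw": -1},
    {"x": 0, "y": 0, "z": 0, "wx": 0, "wy": 0, "wz": 0, "jaw": -1},
    {"x": 0, "y": 0, "z": -0.02, "wx": 0, "wy": 0, "wz": 0, "jaw": -1},
    {"x": 0, "y": 0, "z": -0.06, "wx": 0, "wy": 0, "wz": 0, "jaw": -1},
    {"x": 0, "y": 0, "z": -0.1, "wx": 0, "wy": 0, "wz": 0, "jaw": -1},
    {"x": 0, "y": 0, "z": -0.14, "wx": 0, "wy": 0, "wz": 0, "jaw": -1},
    {"x": 0, "y": -0.04, "z": -0.16, "wx": 0, "wy": 0, "wz": 0, "jaw": -1},
    {"x": 0, "y": -0.08, "z": -0.16, "wx": 0, "wy": 0, "wz": 0, "jaw": -1},
    {"x": 0, "y": -0.12, "z": -0.16, "wx": 0, "wy": 0, "wz": 0, "jaw": -1},
    {"x": 0, "y": -0.16, "z": -0.16, "wx": 0, "wy": 0, "wz": 0, "jaw": -1},
    {"x": 0, "y": -0.2, "z": -0.16, "wx": 0, "wy": 0, "wz": 0, "jaw": -1},
    {"x": 0, "y": -0.2, "z": -0.16, "wx": 0, "wy": 0, "wz": 0, "jaw": -1},
  ],
)

```text
time: 11.5
position: [0.4735, -0.4609, 0.2568]
tool_rot: [0.012, -3.137, 0.006]
ft_force: [-0.1, -0.8, -0.4]
grip_width: 0.998
```

```bash
python3 - <<'E'
from h import *
a=ctrl.get_image("side");b=ctrl.get_image("top");cv2.imwrite("pics/s5.png",a);cv2.imwrite("pics/t5.png",b)
cv2.imwrite("pics/l5.png",np.hstack([cv2.resize(a[100:480,180:560],(400,400)),cv2.resize(b[120:440,140:540],(400,400))]))
s=ctrl.get_state();print(s["position"],s["ft_force"],s["grip_width"],s["time"])
for t in(.117,):print(proj("top",[.473,-.2546,t]),proj("side",[.473,-.2546,t]),proj("side",[.473,-.2085,t]))
E
```

```text
[ 0.47606993 -0.45575759  0.25730097] [0.52592715 0.42443155 0.25254859] 0.999823223496753 11.6
[462.79027301 290.00979509] [365.52930145 388.50920823] [346.12179575 362.20923324]
```

View pics/l5.png

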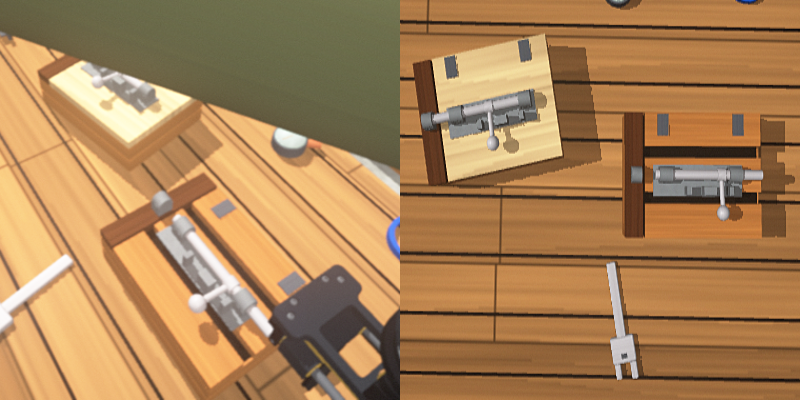

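The picture shows the rod clear of its keeper. The slatted ball is at about (463,290) in the top view and (369,388) in the side view, against (463,290) and (366,389) predicted for 51 mm drawn with the handle down. The plywood bolt looks unchanged.

```bash
python3 -c "
from bench import ctrl
print(ctrl.close_job())"
```

```text
the job is handed in; nothing more can be done
None
```

The slatted box is unbolted and the job is handed in, at about 11.6 s of the 40 s allowed. I gripped its ball handle, lifted it about 48° along its arc and drew the bolt back until I felt the stop. I then backed off to about 51 mm drawn, laid the handle in the rear notch, let go and moved clear.

**Checks that agreed:**
- **Bolt and handle:** in the last pictures the rod is out of its keeper. The ball is within a few pixels of where it should be with the handle down at 51 mm.
- **Plywood box:** its bolt looks unchanged. I judged that by eye and did not measure it.
- **Forces:** the highest reading at the end of a move was about 8–9 N, at the stop. Nothing was touching the gripper at the end.

**Checks that disagreed slightly:** the first two-camera fix put the ball about 8 mm too high, because the side-view mask was off. I used the given 117 mm height instead, and the wrist view agreed with that to about 1–2 mm.

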